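Hole saws back on the storage rack, in order of size

ROBOT

A 6-joint arm with a two-finger parallel gripper is mounted at the origin on the work surface. World frame = base frame: x ahead of the robot, y to its left, z up, the work surface at z = 0. Lengths are in m, angles in rad, forces in N, time in s.
With the tool pointing down it reaches from about 0.25 to 0.775 m from the base axis. Payload 4 kg.
Tool frame: the origin (TCP) lies at the very end of the fingers, on their centre line; the grasp point (between the pads) lies 19 mm behind it (robot.hold_point_z is the distance from the TCP to the grasp point, in m); z points along the fingers, y is the line along which they close (so a half turn about z gives the same grasp; the last joint's range is limited). The gripper opens to 94 mm and grips with 3 to 60 N. Pads are 16 mm wide; open, the fingers measure 119 mm over their backs; the gripper's body (75 mm by 177 mm) begins 78 mm behind the grasp point.
Start: joints at [1.236, 0.087, 1.371, -0, 1.684, -0.103], TCP at [0.126, 0.535, 0.206] pointing down, gripper open.
Joint ranges: [-3.1, 3.1], [-0.76, 2.03], [0.27, 2.55], [-1.08, 4.22], [0.17, 2.65], [-2.57, 2.57]. Speed limits (rad/s): [2.79, 2.79, 3.14, 3.14, 3.14, 3.14].

INTERFACE

Orientations are given as [roll, pitch, yaw] about the fixed x, y, z axes, in that order (R = Rz(yaw) Ry(pitch) Rx(roll)).
In Python, from bench import robot gives the robot as it stands.
- The arm moves only by the tool carry_out, never from a script. Its argument "steps" is a list of rows, each a list of 3 entries, a list of its own where there are three numbers: the shift along the tool's x, y, z in m, then the turn about the tool's z in units of 10 degrees (1.0 is 10 degrees), then the closure, from -1 (fully open) to 1 (shut). In form: [[[tx, ty, tz], roll, jaw], ...]. A call has 1 to 10 rows; each row is the pose to reach, as a shift and turn from the pose commanded when the call began, along the tool's axes at that moment; what a row does not reach only later rows make up. A row lasts 1/8 s, in which the tool goes at most 62.5 mm and 10.7 degrees, less where a joint would pass 70% of its speed; a pose out of reach is approached as far as the arm can. A call with a gripper value outside its range is refused whole. The fingers move at their own pace and stop on an object; the grip force is fixed at half the most. Time passes only in rows, so rows that repeat a pose let the fingers close. It gives the time, the measured TCP pose, the force, the opening and the grip force at its end, in the units of the state.
- robot.get_obs(): the state, without advancing time (a new reading comes with each control period).
- robot.snapshot(name): name is "scene" or "top" or "wrist"; returns a dict with "image" (480x640x3 uint8, red, green, blue), "z_map" (480x640 float32, m along the optical axis (not along the pixel's ray), 0 where there is no reading), "mtx" (3x3 intrinsics, pixels), "D" ([k1, k2, p1, p2, k3] as OpenCV has them; the pictures are not rectified), "R" (3x3) and "t" (3): a world point X has camera coordinates R X + t. Camera axes: x right, y down, z forward; pixel columns grow to the right and rows downward; lengths in m; the calibration is good to about 2 mm. A picture is of the moment at which its call begins.
- robot.close_job(): hands the job in; it is judged then, once.
The state is a dict: "time": time; "joint_positions": joint angles; "qvel": joint speeds; "joint_torque": joint torques, N m; "tool_pos": TCP position; "ee_rot": TCP orientation; "wrist_force": force on the tool from outside, world axes, zero at the start; "wrist_torque": the same for the moment, N m; "width": finger opening in m; "finger_force": force on a finger pad.
Only numpy, scipy, OpenCV 4.12 (cv2) and the standard library are available. Lean on these libraries where they do the work, as an engineer would, in place of code of your own. Each camera call takes 0.05 s, during which the arm holds its last target. There are 200 camera calls.

TASK

The boring is finished: move the four hole saws from the pale pine stand to the four empty pegs of the dark storage rack, one to a peg and in order of size, the smallest next to the arbor (the steel collar with the pilot drill pointing up, at one end of the rack) and the largest farthest from it. Leave every saw upright, teeth down, centred over its peg and fully down on the board, and let go.

Things in the scene. Friction and masses are not known exactly. Their poses are not given: they have to be found in the camera images.
- saw32_c (a point): centre (half-way up) of the smallest hole saw: steel cup, 32 mm wide, 50 mm tall, about 80 g, mouth and teeth down; inside 26 mm wide, 44 mm deep; flat top with a dark arbor hole. z up, yaw means nothing. Starts over one of the 4 pegs (10 mm wide, 32 mm tall, in a row, 64 mm apart) of the pale pine stand, a board 75 x 270 x 22 mm on the bench
- saw40_c (a point): centre (half-way up) of the second smallest hole saw: steel cup, 40 mm wide, 50 mm tall, about 110 g, mouth and teeth down; inside 34 mm wide, 44 mm deep; flat top with a dark arbor hole. z up, yaw means nothing. Starts over one of the 4 pegs (10 mm wide, 32 mm tall, in a row, 64 mm apart) of the pale pine stand, a board 75 x 270 x 22 mm on the bench
- saw48_c (a point): centre (half-way up) of the second largest hole saw: steel cup, 48 mm wide, 50 mm tall, about 150 g, mouth and teeth down; inside 42 mm wide, 44 mm deep; flat top with a dark arbor hole. z up, yaw means nothing. Starts over one of the 4 pegs (10 mm wide, 32 mm tall, in a row, 64 mm apart) of the pale pine stand, a board 75 x 270 x 22 mm on the bench
- saw56_c (a point): centre (half-way up) of the largest hole saw: steel cup, 56 mm wide, 50 mm tall, about 190 g, mouth and teeth down; inside 50 mm wide, 44 mm deep; flat top with a dark arbor hole. z up, yaw means nothing. Starts over one of the 4 pegs (10 mm wide, 32 mm tall, in a row, 64 mm apart) of the pale pine stand, a board 75 x 270 x 22 mm on the bench
- peg1: End peg of the dark storage rack's row of 4 equal empty wooden pegs (64 mm apart; board 85 x 370 x 22 mm on the bench). 10 mm wide, 32 mm tall, domed. Origin: middle of its foot, on the board's upper face, 22 mm above the bench; z up, y along the row from peg1 to peg4. A saw fully down has its centre 25 mm above this point
- peg2: Peg next to peg1 of the dark storage rack's row of 4 equal empty wooden pegs (64 mm apart; board 85 x 370 x 22 mm on the bench). 10 mm wide, 32 mm tall, domed. Origin: middle of its foot, on the board's upper face, 22 mm above the bench; z up, y along the row from peg1 to peg4. A saw fully down has its centre 25 mm above this point
- peg3: Peg next to peg4 of the dark storage rack's row of 4 equal empty wooden pegs (64 mm apart; board 85 x 370 x 22 mm on the bench). 10 mm wide, 32 mm tall, domed. Origin: middle of its foot, on the board's upper face, 22 mm above the bench; z up, y along the row from peg1 to peg4. A saw fully down has its centre 25 mm above this point
- peg4: Other end peg of the dark storage rack's row of 4 equal empty wooden pegs (64 mm apart; board 85 x 370 x 22 mm on the bench). 10 mm wide, 32 mm tall, domed. Origin: middle of its foot, on the board's upper face, 22 mm above the bench; z up, y along the row from peg1 to peg4. A saw fully down has its centre 25 mm above this point
- arbor: the arbor, fixed upright at one end of the dark storage rack, 60 mm beyond either peg1 or peg4: a round steel collar 32 mm wide, brass-coloured threaded nose, thin pilot drill pointing up, 77 mm tall in all. Origin at its foot on the rack's upper face. (The rack's other end carries a wooden block with hex keys, 62 mm tall.)
Not all that is in view belongs to the job. Leave any blue look-alike of the part that bears saw32_c alone.

How it is judged:
At the end, for the whole second after the job is handed in: All four saws stand on the storage rack in order of size, 32 mm beside the arbor to 56 mm farthest from it: each within 15 mm of its peg's axis, seated (centre 20 to 29 mm above the peg's foot), upright within 0.12 rad, at rest and released (((horizontal distance between arbor and peg1 below 0.11 m and horizontal distance between saw32_c and peg1 below 0.015 m and z of saw32_c in the frame of peg1 between 0.02 and 0.029 m and horizontal distance between saw40_c and peg2 below 0.015 m and z of saw40_c in the frame of peg2 between 0.02 and 0.029 m and horizontal distance between saw48_c and peg3 below 0.015 m and z of saw48_c in the frame of peg3 between 0.02 and 0.029 m and horizontal distance between saw56_c and peg4 below 0.015 m and z of saw56_c in the frame of peg4 between 0.02 and 0.029 m) or (horizontal distance between arbor and peg4 below 0.11 m and horizontal distance between saw32_c and peg4 below 0.015 m and z of saw32_c in the frame of peg4 between 0.02 and 0.029 m and horizontal distance between saw40_c and peg3 below 0.015 m and z of saw40_c in the frame of peg3 between 0.02 and 0.029 m and horizontal distance between saw48_c and peg2 below 0.015 m and z of saw48_c in the frame of peg2 between 0.02 and 0.029 m and horizontal distance between saw56_c and peg1 below 0.015 m and z of saw56_c in the frame of peg1 between 0.02 and 0.029 m)) and angle between each of saw32_c, saw40_c, saw48_c, saw56_c's own z axis and vertical below 0.12 rad and linear speed of each of saw32, saw40, saw48, saw56 below 0.02 m/s); the robot touches nothing.
It also fails if it takes over 106 s, if anything falls off the work surface, if the arm or the gripper's body presses on something with over 40 N, if the wrist force passes 120 N, or if a joint passes its speed limit or range.

## Working session

There is one attempt and no reset: what is moved stays moved. The work goes in short steps, Python scripts to look and compute and a tool call to move; the robot and the scene stay as the last step left them, time stands still between calls to the robot, and variables do not carry over. Pictures are saved under pics/ and viewed, at most 14 in all, crops included, and the job is handed in when it is done.

Besides the shell and the picture viewer there is one more tool, called after "Call:" as name(argument=value, ...), one argument or row to a line, values as JSON. carry_out: Moves the arm, as the interface text tells. Its arguments: {"type":"object","properties":{"steps":{"type":"array","items":{"type":"array"}}},"required":["steps"]}

```bash
mkdir -p pics; cat > h.py <<'E'
import numpy as np,cv2
from bench import robot
def snap(n,f=None):
    s=robot.snapshot(n)
    if f: cv2.imwrite('pics/'+f,cv2.cvtColor(s['image'],cv2.COLOR_RGB2BGR))
    return s
def world(s,uv):
    uv=np.array(uv,float).reshape(-1,1,2)
    n=cv2.undistortPoints(uv,np.array(s['mtx']),np.array(s['D'])).reshape(-1,2)
    return n
def ray(s,uv,z):
    n=world(s,uv); R=np.array(s['R']);t=np.array(s['t'])
    d=np.c_[n,np.ones(len(n))]@R; c=-R.T@t
    return c+d*((z-c[2])/d[:,2])[:,None]
def cloud(s):
    h,w=s['z_map'].shape; u,v=np.meshgrid(np.arange(w),np.arange(h))
    n=world(s,np.c_[u.ravel(),v.ravel()]); z=s['z_map'].ravel()[:,None]
    P=(np.c_[n,np.ones(len(n))]*z-np.array(s['t']))@np.array(s['R'])
    P[z[:,0]==0]=np.nan
    return P.reshape(h,w,3)
E
python3 - <<'E'
from h import *
for n in('scene','top'):
    s=snap(n,n+'0.png'); print(n,-np.array(s['R']).T@s['t'])
print(robot.get_obs())
E
```

```text
scene [0.87218452 0.34781943 0.66472039]
top [0.47504535 0.01791818 1.0042933 ]
{'time': 0.1, 'joint_positions': array([ 1.23591689e+00,  8.79022469e-02,  1.37206245e+00, -2.11767858e-05,
        1.68360618e+00, -1.03148427e-01]), 'qvel': array([ 6.92292951e-05,  5.98968742e-04, -3.80812779e-03, -1.80499018e-04,
       -6.57064723e-04, -3.88844953e-04]), 'joint_torque': array([ 2.40299691e-03, -3.41250658e+01, -3.03302944e+01,  7.20177381e-02,
        3.04009742e-02, -1.02795530e-04]), 'tool_pos': array([0.12619246, 0.53483111, 0.2044303 ]), 'ee_rot': array([-3.13962278e+00, -1.82754013e-04,  2.90985911e+00]), 'wrist_force': array([ 0.18456199, -0.17219456,  0.42961552]), 'wrist_torque': array([-0.02435321, -0.01451013,  0.00730389]), 'finger_force': 0.0, 'width': 0.09401658508535224}
```

View pics/top0.png

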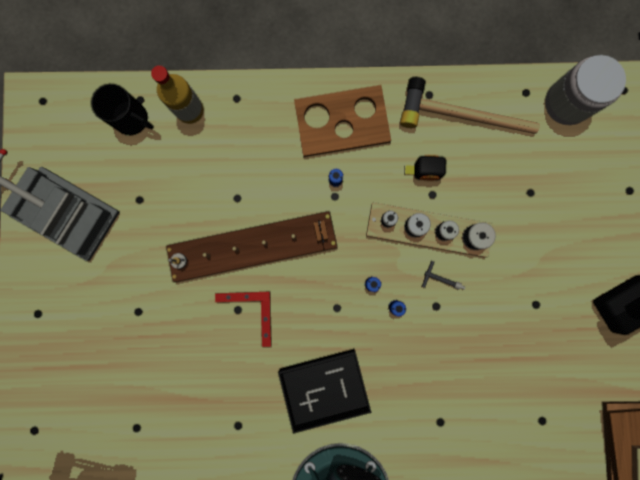

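View pics/scene0.png

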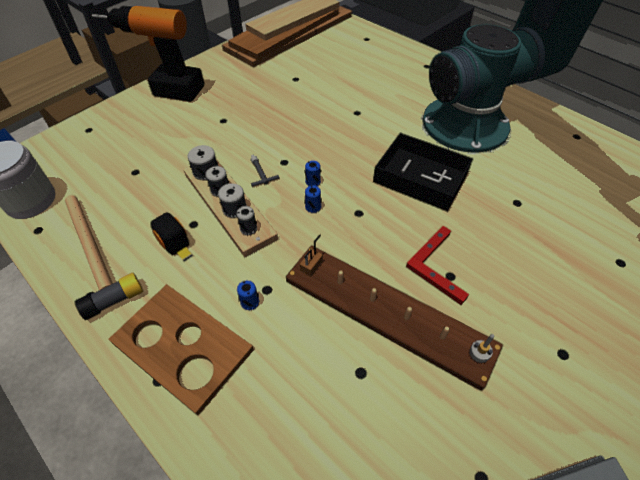

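The top view shows the rack's arbor at (178,261), the pegs at about (205,256), (235,249), (264,243) and (293,237), and the key block at (321,232). The steel saws on the pine stand are at (390,219), (418,224), (448,231) and (480,236). The blue cups at (336,177), (373,284) and (398,308) are look-alikes standing loose on the bench, so I'll leave them alone. Next I measure, and confirm with one crop.

```bash
python3 - <<'E'
from h import *
s=snap('top'); P=cloud(s); im=s['image']
c=im[190:290,155:505]; cv2.imwrite('pics/crop0.png',cv2.cvtColor(cv2.resize(c,None,fx=2.25,fy=2.25,interpolation=cv2.INTER_CUBIC),cv2.COLOR_RGB2BGR))
Z=P[...,2]
def comps(lo,hi,x0,x1):
    m=((Z>lo)&(Z<hi)).astype(np.uint8); m[:190]=0;m[290:]=0;m[:,:x0]=0;m[:,x1:]=0
    n,l,st,ce=cv2.connectedComponentsWithStats(m)
    for i in range(1,n):
        if st[i,4]>=3:
            q=P[l==i]; zz=np.median(q[:,2])
            print(ce[i].round(1),st[i,4],'z',zz.round(4),'mean',q.mean(0).round(4),'ray',ray(s,[ce[i]],zz)[0].round(4),'dia',round(2*np.sqrt(st[i,4]/np.pi)*(s['z_map'][l==i].mean())/s['mtx'][0][0],4))
print('saws');comps(.064,.085,360,505)
print('pegs');comps(.036,.11,155,345)
# boards by ray
for n,uv in dict(pegs=[(205,256),(235,249),(264,243),(293.5,237)]).items(): print(n,ray(s,uv,.053).round(4))
E
```

```text
saws
[390.  218.1] 179 z 0.0717 mean [ 0.5895 -0.1147  0.0715] ray [ 0.5894 -0.1147  0.0717] dia 0.0316
[418.5 224.3] 416 z 0.0716 mean [ 0.5754 -0.1737  0.0715] ray [ 0.5754 -0.1737  0.0716] dia 0.048
[448.9 229.9] 291 z 0.0716 mean [ 0.5626 -0.2365  0.0714] ray [ 0.5625 -0.2365  0.0716] dia 0.0401
[481.1 235.6] 572 z 0.0716 mean [ 0.5495 -0.3028  0.0714] ray [ 0.5495 -0.3027  0.0716] dia 0.0562
pegs
[320.6 230.9] 216 z 0.046 mean [0.5672 0.0311 0.0513] ray [0.5677 0.0311 0.046 ] dia 0.0354
[293.2 236.4] 19 z 0.0513 mean [0.5565 0.0896 0.0506] ray [0.5564 0.0896 0.0513] dia 0.0105
[264.  242.7] 20 z 0.0509 mean [0.5441 0.1522 0.0495] ray [0.544  0.1521 0.0509] dia 0.0108
[234.8 248.8] 22 z 0.0512 mean [0.5321 0.2144 0.0494] ray [0.532  0.214  0.0512] dia 0.0113
[205.5 255. ] 26 z 0.05 mean [0.52   0.2769 0.0486] ray [0.52   0.2766 0.05  ] dia 0.0123
[178.2 260.9] 195 z 0.0464 mean [0.5083 0.3336 0.0521] ray [0.5085 0.3356 0.0464] dia 0.0334
pegs [[0.5177 0.2768 0.053 ]
 [0.5315 0.2133 0.053 ]
 [0.5432 0.1517 0.053 ]
 [0.5549 0.0888 0.053 ]]
```

View pics/crop0.png

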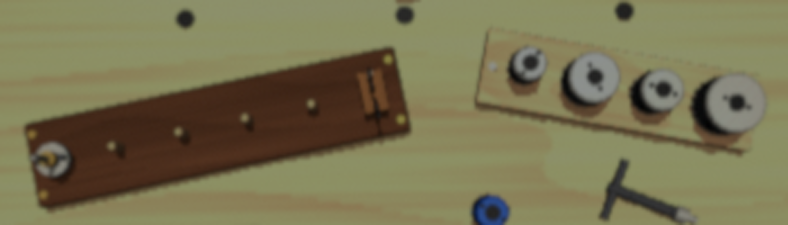

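The crop agrees with the size estimates: from left to right on the stand the saws are 32, 48, 40 and 56 mm. The arbor sits at the +y end, so 32 goes to (0.520,0.277), 40 to (0.532,0.214), 48 to (0.544,0.152) and 56 to (0.556,0.090). I'll hold a constant tool yaw of π/2, which makes tool x = world y, tool y = world x and tool z = down. First I move over saw32.

Call:
carry_out(
  steps=[
    [[-0.036,-0.032,0],0.77,-1],
    [[-0.072,-0.063,0],1.54,-1],
    [[-0.108,-0.095,0],2.3,-1],
    [[-0.144,-0.126,0],3.07,-1],
    [[-0.18,-0.158,0],3.84,-1],
    [[-0.216,-0.19,0],4.6,-1],
    [[-0.252,-0.221,0],5.37,-1],
    [[-0.288,-0.253,0],6.14,-1],
    [[-0.324,-0.284,0],6.9,-1],
    [[-0.36,-0.316,0],7.67,-1],
  ],
)

```text
time: 1.4
tool_pos: [0.4047, 0.1437, 0.2053]
ee_rot: [3.142, -0.0, 1.567]
wrist_force: [0.4, 0.5, -0.6]
width: 0.0941
finger_force: 0.0
```

Call:
carry_out(
  steps=[
    [[-0.043,0.031,0],0,-1],
    [[-0.086,0.062,0],0,-1],
    [[-0.13,0.093,0],0,-1],
    [[-0.173,0.124,0.02],0,-1],
    [[-0.216,0.155,0.04],0,-1],
    [[-0.259,0.185,0.06],0,-1],
    [[-0.259,0.185,0.06],0,-1],
    [[-0.259,0.185,0.06],0,-1],
  ],
)

```text
time: 2.4
tool_pos: [0.5888, -0.1135, 0.1451]
ee_rot: [-3.14, -0.001, 1.571]
wrist_force: [-0.1, 0.3, 0.3]
width: 0.0938
finger_force: 0.0
```

```bash
python3 - <<'E'
from h import *
s=snap('wrist','w1.png'); P=cloud(s); Z=P[...,2]; print(robot.get_obs()['tool_pos'])
m=((Z>.064)&(Z<.08)).astype(np.uint8)
n,l,st,ce=cv2.connectedComponentsWithStats(m)
for i in range(1,n):
    if st[i,4]>200:
        cs,_=cv2.findContours((l==i).astype(np.uint8),0,2); q=ray(s,cs[0].reshape(-1,2),.072)[:,:2]
        print(st[i],ce[i].round(), cv2.minEnclosingCircle((q*1000).astype(np.float32)))
E
```

```text
[ 0.58905043 -0.11304837  0.14608281]
[285   2  35  16 282] [302.   9.] ((579.1029052734375, 32.30070114135742), 10.299290657043457)
[ 300  226   47   47 1717] [323. 249.] ((591.5108642578125, -114.45696258544922), 16.318525314331055)
[ 270  296   67   63 3290] [303. 327.] ((577.8096313476562, -172.38119506835938), 24.836286544799805)
[ 240  439   67   41 2042] [270. 460.] ((550.0361938476562, -296.49798583984375), 28.71796226501465)
```

View pics/w1.png

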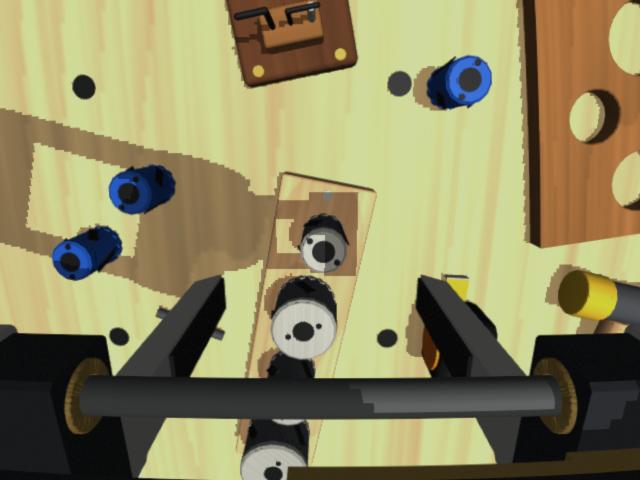

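The wrist view shows saw32's top at (323,249), centred between the fingers and clear of its neighbours. It agrees with the top view to within 2 mm, so I go down and grasp.

Call:
carry_out(
  steps=[
    [[-0.001,0.001,0.03],0,-1],
    [[-0.001,0.001,0.06],0,-1],
    [[-0.001,0.001,0.085],0,-1],
    [[-0.001,0.001,0.1],0,-1],
    [[-0.001,0.001,0.11],0,-1],
    [[-0.001,0.001,0.11],0,-1],
    [[-0.001,0.001,0.11],0,1],
    [[-0.001,0.001,0.11],0,1],
    [[-0.001,0.001,0.11],0,1],
    [[-0.001,0.001,0.11],0,1],
  ],
)

```text
time: 3.7
tool_pos: [0.5904, -0.115, 0.0357]
ee_rot: [3.141, -0.0, 1.571]
wrist_force: [0.4, 0.4, -0.7]
width: 0.0574
finger_force: 0.0
```

Call:
carry_out(
  steps=[
    [[0,0,0],0,1],
    [[0,0,0],0,1],
    [[0,0,-0.02],0,1],
    [[0,0,-0.04],0,1],
    [[0,0,-0.07],0,1],
    [[0,0,-0.1],0,1],
    [[0,0,-0.1],0,1],
  ],
)

```text
time: 4.58
tool_pos: [0.592, -0.1154, 0.1385]
ee_rot: [3.136, 0.002, 1.571]
wrist_force: [-0.2, 0.0, -1.0]
width: 0.0322
finger_force: 30.0
```

Call:
carry_out(
  steps=[
    [[0.03,-0.005,0],0,1],
    [[0.08,-0.015,0],0,1],
    [[0.13,-0.024,0],0,1],
    [[0.18,-0.033,0],0,1],
    [[0.23,-0.042,0],0,1],
    [[0.28,-0.05,0],0,1],
    [[0.33,-0.06,0],0,1],
    [[0.37,-0.067,0],0,1],
    [[0.391,-0.07,0],0,1],
    [[0.391,-0.07,0],0,1],
  ],
)

```text
time: 5.82
tool_pos: [0.5195, 0.2765, 0.1341]
ee_rot: [-3.14, 0.001, 1.573]
wrist_force: [-0.8, -1.0, -1.3]
width: 0.0317
finger_force: 30.0
```

```bash
python3 - <<'E'
from h import *
s=snap('wrist','w2.png'); o=robot.get_obs(); print(o['tool_pos'],o['width'])
P=cloud(s); Z=P[...,2]
m=((Z>.036)&(Z<.06)).astype(np.uint8)
n,l,st,ce=cv2.connectedComponentsWithStats(m)
for i in range(1,n):
    if st[i,4]>20: print(st[i],np.nanmean(P[l==i],0).round(4))
s=snap('scene','s2.png')
E
```

```text
[0.51992771 0.27540803 0.13445773] 0.03181431213507938
[ 284  130   47   48 1570] [0.5113 0.338  0.048 ]
[317 229  14  18 207] [0.5224 0.2803 0.0488]
[ 39 413  35  61 596] [0.2837 0.0816 0.0407]
[359 440  13  23 234] [0.5584 0.0931 0.0461]
```

View pics/w2.png

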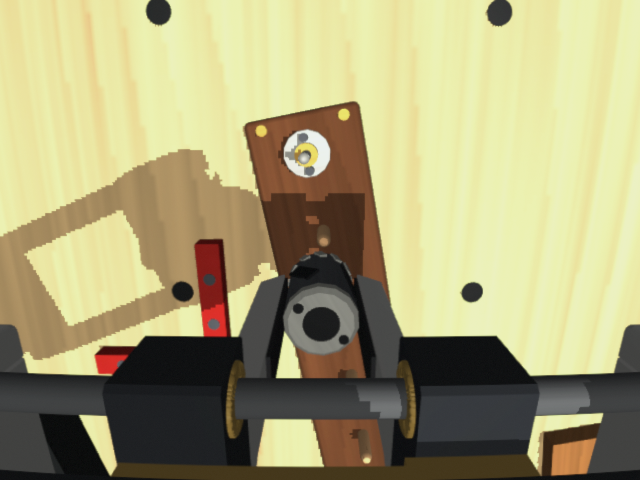

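The wrist view shows saw32 upright in the jaws, with its peg at (323,236), about 1–2 mm off centre, and the arbor beyond it at (307,153). Now I lower it and release.

Call:
carry_out(
  steps=[
    [[0.001,0.001,0.025],0,1],
    [[0.001,0.001,0.05],0,1],
    [[0.001,0.001,0.07],0,1],
    [[0.001,0.001,0.085],0,1],
    [[0.001,0.001,0.094],0,1],
    [[0.001,0.001,0.099],0,1],
    [[0.001,0.001,0.099],0,1],
  ],
)

```text
time: 6.8
tool_pos: [0.5216, 0.2764, 0.0397]
ee_rot: [3.14, 0.001, 1.571]
wrist_force: [-5.1, -3.3, 9.2]
width: 0.0319
finger_force: 30.0
```

Call:
carry_out(
  steps=[
    [[0,0,0],0,-0.5],
    [[0,0,0],0,-1],
    [[0,0,0],0,-1],
    [[0,0,0],0,-1],
    [[0,0,0],0,-1],
    [[0,0,-0.02],0,-1],
    [[0,0,-0.06],0,-1],
    [[0,0,-0.1],0,-1],
    [[-0.03,0.003,-0.1],0,-1],
    [[-0.08,0.007,-0.1],0,-1],
  ],
)

```text
time: 8.05
tool_pos: [0.5285, 0.1975, 0.1374]
ee_rot: [3.14, -0.001, 1.574]
wrist_force: [0.5, 0.1, -0.3]
width: 0.094
finger_force: 0.0
```

```bash
cat >> h.py <<'E'
def tops():
    s=snap('top'); P=cloud(s); Z=P[...,2]
    m=((Z>.064)&(Z<.085)).astype(np.uint8); m[:190]=0;m[290:]=0;m[:,:155]=0;m[:,505:]=0
    n,l,st,ce=cv2.connectedComponentsWithStats(m)
    for i in range(1,n):
        if st[i,4]>60: print(ce[i].round(1),st[i,4],'z',np.percentile(P[l==i][:,2],[10,50,90]).round(4),P[l==i].mean(0).round(4))
    print(robot.get_obs()['tool_pos'],robot.get_obs()['time'])
E
python3 -c "from h import *; tops()"
```

```text
[418.6 224.2] 412 z [0.0693 0.0715 0.0737] [ 0.5756 -0.174   0.0715]
[448.9 230. ] 294 z [0.0691 0.0716 0.074 ] [ 0.5625 -0.2364  0.0715]
[481.2 235.6] 570 z [0.0694 0.0716 0.0735] [ 0.5496 -0.3029  0.0714]
[0.52889877 0.19066704 0.13689148] 8.1
```

Call:
carry_out(
  steps=[
    [[-0.03,0.002,0],0,-1],
    [[-0.08,0.006,0],0,-1],
    [[-0.13,0.01,0],0,-1],
    [[-0.18,0.014,0],0,-1],
    [[-0.23,0.018,0],0,-1],
    [[-0.28,0.023,0],0,-1],
    [[-0.33,0.027,0],0,-1],
    [[-0.38,0.031,0],0,-1],
    [[-0.42,0.035,0],0,-1],
    [[-0.433,0.035,0],0,-1],
  ],
)

```text
time: 9.35
tool_pos: [0.563, -0.2379, 0.1359]
ee_rot: [-3.141, -0.0, 1.568]
wrist_force: [0.5, 0.1, 0.2]
width: 0.094
finger_force: 0.0
```

The first saw was hidden by the gripper, so I check again from here.

```bash
python3 -c "
from h import *; tops()
s=snap('wrist')"
```

```text
[418.7 224.3] 414 z [0.0692 0.0716 0.0737] [ 0.5754 -0.174   0.0715]
[448.9 229.9] 292 z [0.0689 0.0714 0.074 ] [ 0.5625 -0.2365  0.0714]
[204.  254.2] 189 z [0.0683 0.0714 0.074 ] [0.5207 0.2738 0.0713]
[ 0.56292648 -0.23834499  0.13588024] 9.4
```

saw32 is seated: its top is at z 0.0714 and it sits about 3 mm off its peg. Next is saw40.

Call:
carry_out(
  steps=[
    [[0.002,0,0.03],0,-1],
    [[0.002,0,0.06],0,-1],
    [[0.002,0,0.085],0,-1],
    [[0.002,0,0.1],0,-1],
    [[0.002,0,0.1],0,0.5],
    [[0.002,0,0.1],0,1],
    [[0.002,0,0.1],0,1],
    [[0.002,0,0.1],0,1],
    [[0.002,0,0.1],0,1],
    [[0.002,0,0.1],0,1],
  ],
)

```text
time: 10.7
tool_pos: [0.5633, -0.234, 0.0366]
ee_rot: [3.141, 0.0, 1.571]
wrist_force: [-0.4, 0.8, 0.5]
width: 0.0393
finger_force: 30.0
```

Call:
carry_out(
  steps=[
    [[0,0,0],0,1],
    [[0,0,-0.02],0,1],
    [[0,0,-0.04],0,1],
    [[0,0,-0.07],0,1],
    [[0,0,-0.1],0,1],
    [[0.03,-0.002,-0.1],0,1],
    [[0.08,-0.006,-0.1],0,1],
    [[0.13,-0.01,-0.1],0,1],
    [[0.18,-0.013,-0.1],0,1],
    [[0.23,-0.017,-0.1],0,1],
  ],
)

```text
time: 11.95
tool_pos: [0.5456, -0.0023, 0.1361]
ee_rot: [-3.141, -0.0, 1.571]
wrist_force: [0.2, 0.7, -1.4]
width: 0.0395
finger_force: 30.0
```

Call:
carry_out(
  steps=[
    [[0.05,-0.003,0],0,1],
    [[0.1,-0.006,0],0,1],
    [[0.15,-0.009,0],0,1],
    [[0.19,-0.012,0],0,1],
    [[0.215,-0.013,0],0,1],
    [[0.22,-0.013,0],0,1],
    [[0.22,-0.013,0],0,1],
    [[0.22,-0.013,0],0,1],
  ],
)

```text
time: 12.95
tool_pos: [0.5333, 0.2149, 0.1364]
ee_rot: [-3.141, 0.0, 1.57]
wrist_force: [0.5, -0.6, -1.1]
width: 0.0395
finger_force: 30.0
```

```bash
python3 - <<'E'
from h import *
s=snap('wrist'); s=snap('scene'); o=robot.get_obs(); print(o['tool_pos'],o['width'])
cv2.imwrite('pics/s3.png',cv2.cvtColor(cv2.resize(s['image'][150:400,230:530],None,fx=2,fy=2),cv2.COLOR_RGB2BGR))
E
```

```text
[0.53333501 0.21499624 0.13651137] 0.03911303502459468
```

View pics/s3.png

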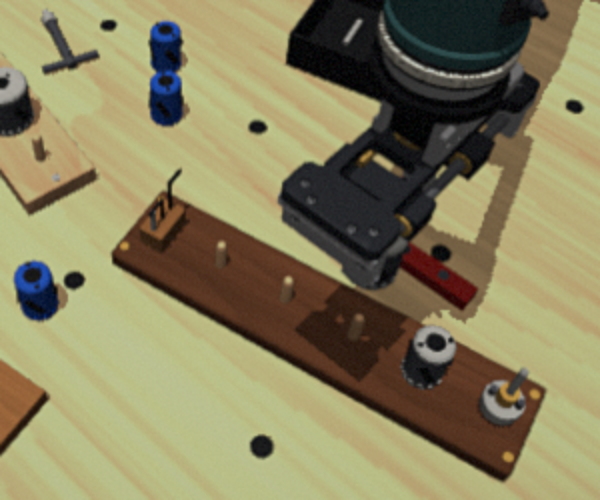

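In the scene crop, saw32 stands seated beside the arbor at (432,357). The gripper is over the second peg at (356,327), and it still holds saw40 (width 39 mm). Now I lower it and release.

Call:
carry_out(
  steps=[
    [[0.001,-0.001,0.025],0,1],
    [[0.001,-0.001,0.05],0,1],
    [[0.001,-0.001,0.07],0,1],
    [[0.001,-0.001,0.085],0,1],
    [[0.001,-0.001,0.094],0,1],
    [[0.001,-0.001,0.098],0,1],
    [[0.001,-0.001,0.099],0,1],
  ],
)

```text
time: 13.92
tool_pos: [0.5325, 0.2172, 0.0379]
ee_rot: [3.141, -0.0, 1.571]
wrist_force: [0.3, -0.7, -0.8]
width: 0.0394
finger_force: 30.0
```

Call:
carry_out(
  steps=[
    [[0,0,0],0,-0.5],
    [[0,0,0],0,-1],
    [[0,0,0],0,-1],
    [[0,0,0],0,-1],
    [[0,0,0],0,-1],
    [[0,0,-0.02],0,-1],
    [[0,0,-0.06],0,-1],
    [[0,0,-0.1],0,-1],
    [[-0.03,0.003,-0.1],0,-1],
    [[-0.08,0.01,-0.1],0,-1],
  ],
)

```text
time: 15.18
tool_pos: [0.5425, 0.1375, 0.1385]
ee_rot: [3.14, -0.001, 1.574]
wrist_force: [-0.1, 0.6, -0.0]
width: 0.0936
finger_force: 0.0
```

Call:
carry_out(
  steps=[
    [[-0.05,0.006,0],0,-1],
    [[-0.1,0.011,0],0,-1],
    [[-0.15,0.017,0],0,-1],
    [[-0.2,0.022,0],0,-1],
    [[-0.25,0.028,0],0,-1],
    [[-0.29,0.032,0],0,-1],
    [[-0.307,0.034,0],0,-1],
    [[-0.307,0.034,0],0,-1],
    [[-0.307,0.034,0],0,-1],
  ],
)

```text
time: 16.3
tool_pos: [0.5763, -0.1683, 0.1375]
ee_rot: [-3.141, -0.001, 1.573]
wrist_force: [0.5, 0.6, -0.1]
width: 0.0942
finger_force: 0.0
```

```bash
python3 -c "
from h import *; tops()"
```

```text
[412.6 222.2] 143 z [0.069  0.0712 0.073 ] [ 0.5801 -0.1617  0.0711]
[481.4 235.8] 548 z [0.0691 0.0716 0.0738] [ 0.5492 -0.3034  0.0715]
[233.7 248.5] 286 z [0.0694 0.0717 0.0737] [0.5315 0.2121 0.0716]
[204.  254.3] 187 z [0.0693 0.0716 0.0739] [0.5206 0.2739 0.0715]
[ 0.57631209 -0.16819639  0.13751912] 16.35
```

Call:
carry_out(
  steps=[
    [[-0.004,0,0.03],0,-1],
    [[-0.004,0,0.06],0,-1],
    [[-0.004,0,0.085],0,-1],
    [[-0.004,0,0.101],0,-1],
    [[-0.004,0,0.101],0,0.5],
    [[-0.004,0,0.101],0,1],
    [[-0.004,0,0.101],0,1],
    [[-0.004,0,0.101],0,1],
    [[-0.004,0,0.101],0,1],
    [[-0.004,0,0.101],0,1],
  ],
)

```text
time: 17.6
tool_pos: [0.5764, -0.174, 0.0369]
ee_rot: [3.141, 0.0, 1.571]
wrist_force: [-0.5, 0.1, 1.4]
width: 0.0467
finger_force: 30.0
```

Call:
carry_out(
  steps=[
    [[0,0,0],0,1],
    [[0,0,-0.02],0,1],
    [[0,0,-0.04],0,1],
    [[0,0,-0.07],0,1],
    [[0,0,-0.1],0,1],
    [[0.03,-0.003,-0.1],0,1],
    [[0.08,-0.008,-0.1],0,1],
    [[0.13,-0.013,-0.1],0,1],
    [[0.18,-0.017,-0.1],0,1],
    [[0.23,-0.022,-0.1],0,1],
  ],
)

```text
time: 18.85
tool_pos: [0.5535, 0.0577, 0.1357]
ee_rot: [-3.141, -0.0, 1.571]
wrist_force: [0.6, -0.0, -0.7]
width: 0.0469
finger_force: 30.0
```

Call:
carry_out(
  steps=[
    [[0.04,-0.004,0],0,1],
    [[0.075,-0.008,0],0,1],
    [[0.098,-0.01,0],0,1],
    [[0.098,-0.01,0],0,1],
    [[0.098,-0.01,0.03],0,1],
    [[0.098,-0.01,0.055],0,1],
    [[0.098,-0.01,0.075],0,1],
    [[0.098,-0.01,0.09],0,1],
    [[0.098,-0.01,0.098],0,1],
    [[0.098,-0.01,0.099],0,1],
  ],
)

```text
time: 20.1
tool_pos: [0.5444, 0.1538, 0.0376]
ee_rot: [3.141, -0.0, 1.571]
wrist_force: [0.0, 0.6, -0.9]
width: 0.0467
finger_force: 30.0
```

Call:
carry_out(
  steps=[
    [[0,0,0],0,1],
    [[0,0,0],0,-1],
    [[0,0,0],0,-1],
    [[0,0,0],0,-1],
    [[0,0,0],0,-1],
    [[0,0,-0.02],0,-1],
    [[0,0,-0.06],0,-1],
    [[0,0,-0.1],0,-1],
    [[-0.03,0,-0.1],0,-1],
    [[-0.08,0.001,-0.1],0,-1],
  ],
)

```text
time: 21.35
tool_pos: [0.5456, 0.0744, 0.1385]
ee_rot: [3.139, -0.0, 1.574]
wrist_force: [0.3, -0.5, -0.5]
width: 0.0939
finger_force: 0.0
```

Call:
carry_out(
  steps=[
    [[-0.05,0.001,0],0,-1],
    [[-0.1,0.002,0],0,-1],
    [[-0.15,0.003,0],0,-1],
    [[-0.2,0.004,0],0,-1],
    [[-0.25,0.005,0],0,-1],
    [[-0.3,0.005,0],0,-1],
    [[-0.35,0.005,0],0,-1],
    [[-0.375,0.005,0],0,-1],
    [[-0.375,0.005,0],0,-1],
    [[-0.375,0.005,0],0,-1],
  ],
)

```text
time: 22.6
tool_pos: [0.5506, -0.2992, 0.1374]
ee_rot: [-3.142, -0.001, 1.573]
wrist_force: [0.4, -0.3, 0.6]
width: 0.094
finger_force: 0.0
```

```bash
python3 -c "
from h import *; tops()"
```

```text
[481.1 235.6] 574 z [0.0693 0.0715 0.0736] [ 0.5495 -0.3028  0.0714]
[262.4 242.1] 414 z [0.0695 0.0717 0.0739] [0.5437 0.1524 0.0717]
[233.6 248.5] 285 z [0.0696 0.0715 0.0736] [0.5314 0.2123 0.0716]
[204.1 254.2] 191 z [0.0687 0.0717 0.0741] [0.5206 0.2736 0.0715]
[ 0.5506358  -0.29901719  0.13755882] 22.65
```

Call:
carry_out(
  steps=[
    [[-0.003,0,0.03],0,-1],
    [[-0.003,0,0.06],0,-1],
    [[-0.003,0,0.085],0,-1],
    [[-0.003,0,0.101],0,-1],
    [[-0.003,0,0.101],0,-1],
    [[-0.003,0,0.101],0,1],
    [[-0.003,0,0.101],0,1],
    [[-0.003,0,0.101],0,1],
    [[-0.003,0,0.101],0,1],
    [[-0.003,0,0.101],0,1],
  ],
)

```text
time: 23.9
tool_pos: [0.5503, -0.3041, 0.0369]
ee_rot: [3.141, 0.0, 1.571]
wrist_force: [-0.5, 0.2, 1.4]
width: 0.0555
finger_force: 30.0
```

Call:
carry_out(
  steps=[
    [[0,0,0],0,1],
    [[0,0,-0.02],0,1],
    [[0,0,-0.04],0,1],
    [[0,0,-0.07],0,1],
    [[0,0,-0.1],0,1],
    [[0.03,0,-0.1],0,1],
    [[0.08,0.001,-0.1],0,1],
    [[0.13,0.002,-0.1],0,1],
    [[0.18,0.003,-0.1],0,1],
    [[0.23,0.004,-0.1],0,1],
  ],
)

```text
time: 25.15
tool_pos: [0.5545, -0.0724, 0.1383]
ee_rot: [3.139, 0.0, 1.571]
wrist_force: [1.1, 0.4, -2.2]
width: 0.0553
finger_force: 30.0
```

Call:
carry_out(
  steps=[
    [[0.05,0.001,0],0,1],
    [[0.1,0.001,0],0,1],
    [[0.145,0.002,0],0,1],
    [[0.163,0.002,0],0,1],
    [[0.163,0.002,0],0,1],
    [[0.163,0.002,0.03],0,1],
    [[0.163,0.002,0.055],0,1],
    [[0.163,0.002,0.08],0,1],
    [[0.163,0.002,0.095],0,1],
    [[0.163,0.002,0.099],0,1],
  ],
)

```text
time: 26.4
tool_pos: [0.5554, 0.0878, 0.0369]
ee_rot: [-3.139, 0.001, 1.57]
wrist_force: [-3.5, -0.9, 4.2]
width: 0.0559
finger_force: 30.0
```

Call:
carry_out(
  steps=[
    [[0,0,0],0,1],
    [[0,0,0],0,-1],
    [[0,0,0],0,-1],
    [[0,0,0],0,-1],
    [[0,0,0],0,-1],
    [[0,0,-0.02],0,-1],
    [[0,0,-0.06],0,-1],
    [[0,0,-0.1],0,-1],
    [[-0.03,0,-0.12],0,-1],
    [[-0.08,0,-0.12],0,-1],
  ],
)

```text
time: 27.65
tool_pos: [0.5578, 0.0094, 0.1606]
ee_rot: [3.136, 0.0, 1.574]
wrist_force: [0.1, 0.4, -0.4]
width: 0.0942
finger_force: 0.0
```

Call:
carry_out(
  steps=[
    [[-0.05,0,0],0,-1],
    [[-0.1,0,0],0,-1],
    [[-0.15,0,0],0,-1],
    [[-0.2,0,0],0,-1],
    [[-0.2,0,0],0,-1],
    [[-0.2,0,0],0,-1],
  ],
)

```text
time: 28.4
tool_pos: [0.5562, -0.1904, 0.1573]
ee_rot: [-3.141, -0.001, 1.571]
wrist_force: [-0.1, -0.3, -0.7]
width: 0.0939
finger_force: 0.0
```

```bash
python3 -c "
from h import *; tops()
s=snap('scene')
cv2.imwrite('pics/s5.png',cv2.cvtColor(cv2.resize(s['image'][150:400,230:530],None,fx=2,fy=2),cv2.COLOR_RGB2BGR))"
```

```text
[293.5 235.6] 552 z [0.0696 0.0717 0.0738] [0.5562 0.0875 0.0717]
[262.3 242.2] 410 z [0.0695 0.0715 0.0737] [0.5435 0.1526 0.0715]
[233.7 248.5] 288 z [0.0693 0.0716 0.0737] [0.5314 0.2122 0.0715]
[204.  254.2] 189 z [0.0687 0.0713 0.0737] [0.5206 0.2739 0.0713]
[ 0.55631185 -0.18990473  0.15741839] 28.45
```

View pics/s5.png

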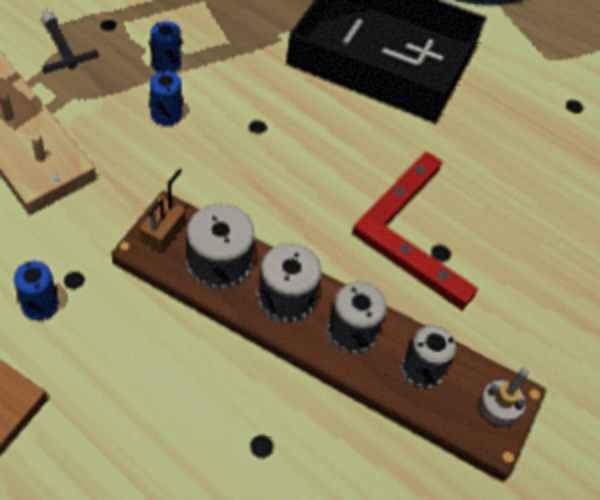

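The scene crop shows the four saws upright and in order of size, from the 32 beside the arbor at (432,357) to the 56 at (220,245). All are seated with tops at z 0.0715 and within 3 mm of their pegs, and the arm is clear.

```bash
python3 -c "
from bench import robot; print(robot.close_job())"
```

```text
the job is handed in; nothing more can be done
None
```

All four hole saws are on the storage rack in order of size (32 mm beside the arbor, 56 mm farthest), seated, upright and released within about 3 mm of their pegs; the job was handed in at about 28 s, and no verdict was returned.

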